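Unstack the paint pots onto their colour saucers

ROBOT

A 6-joint arm with a two-finger parallel gripper is mounted at the origin on the work surface. World frame = base frame: x ahead of the robot, y to its left, z up, the work surface at z = 0. Lengths are in m, angles in rad, forces in N, time in s.
With the tool pointing down it reaches from about 0.325 to 0.9 m from the base axis. Payload 3.5 kg.
Tool frame: the origin (TCP) lies at the very end of the fingers, on their centre line; the grasp point (between the pads) lies 19 mm behind it; y points along the fingers, x is the direction in which the jaws open and shut, and the axes are right-handed (so a half turn about y gives the same grasp; the last joint's range is limited). The gripper opens to 85 mm and grips with 20 to 120 N. Pads are 22 mm wide; open, the fingers measure 114 mm over their backs; the gripper's body (76 mm by 85 mm) begins 54 mm behind the grasp point. The pads swing forward as they close: fully open they stand 13 mm farther back than shut.
Start: joints at [-1.266, 0.276, -0.026, 1.268, 0, 1.467], TCP at [0.248, -0.574, 0.231] pointing down, gripper open.
Joint ranges: [-3.12, 3.12], [-0.85, 1.88], [-1.08, 1.24], [-1.95, 2.15], [-1.57, 1.53], [-3.14, 3.14]. Speed limits (rad/s): [2.57, 2.57, 3.14, 3.14, 3.14, 3.14].

INTERFACE

Orientations are given as a 3x3 rotation matrix whose columns are the frame's x, y, z axes.
In Python, from cell import observe, grab_frame, finish_job gives the robot as it stands.
- The arm moves only by the tool send_rows, never from a script. Its arguments are lists of equal length, an entry for each row: "slide": the shift along the tool's x, y, z in cm, a list of three; "yaw": the turn about the tool's y in rad. A call has exactly 10 rows; each row is the pose to reach, as a shift and turn from the pose commanded when the call began, along the tool's axes at that moment; what a row does not reach only later rows make up. A row lasts 1/8 s, in which the tool goes at most 62.5 mm and 10.7 degrees, less where a joint would pass 70% of its speed; a pose out of reach is approached as far as the arm can. A call with a gripper value outside its range is refused whole. "fingers" is the finger opening in cm, from 0 to 8.54, set as the call begins (left out, the last holds). The fingers move at their own pace and stop on an object; the grip force is fixed at half the most. Time passes only in rows, so rows that repeat a pose let the fingers close, or fill a call up. It gives the time, the measured TCP pose, the force and the opening at its end, in the units of the state.
- observe(): the state, without advancing time (a new reading comes with each control period).
- grab_frame(name): name is "side" or "top" or "wrist"; returns a dict with "image" (384x512x3 uint8, red, green, blue), "range_z" (384x512 float32, m along the optical axis (not along the pixel's ray), 0 where there is no reading), "K" (3x3 intrinsics, pixels), "view" (4x4, takes a point from world to camera coordinates); the wrist camera has in their place "hand_eye" (4x4, takes a point from camera to tool coordinates, whose origin is the TCP and whose axes are the tool frame's). Camera axes: x right, y up, looking along -z (the intrinsics and any distortion apply to the point x, -y, -z); pixel columns grow to the right and rows downward; lengths in m; the calibration is good to about 2 mm. A picture is of the moment at which its call begins: read the wrist's pose just before it.
- finish_job(): hands the job in, once; it reports no verdict.
The state is a dict: "time_s": time; "qpos": joint angles; "qd": joint speeds; "tau": joint torques, N m; "ee_pos": TCP position; "ee_rot": TCP orientation; "wrist_force": force on the tool from outside, world axes, zero at the start; "torque": the same for the moment, N m; "finger_gap": opening from 0.0 (shut) to 1.0 (fully open).
Only numpy, scipy, OpenCV 4.12 (cv2) and the standard library are available. Lean on these libraries where they do the work, as an engineer would, in place of code of your own. Each camera call takes 0.05 s, during which the arm holds its last target. There are 200 camera calls.

TASK

Painting is about to start: take the two stacks of paint pots apart and stand each of the four pots flat in the middle of the drip saucer of its own colour. The red pot is standing in the blue saucer, so that one has to be cleared before the blue pot can go in. Keep the pots upright and leave the grey bottle and the purple jar where they are.

Things in the scene. Friction and masses are not known exactly. Their poses are not given: they have to be found in the camera images.
- pot_red: Large closed red paint pot, a rigid cylinder 66 mm in diameter and 50 mm tall with a flat red lid, a blank pale band round it, about 0.2 kg. At the start it is the bottom of one stack and stands, wrongly, in the blue saucer; a small pot stands on its lid. Origin at the centre of its underside, z up through the lid.
- pot_blue: Large closed blue paint pot, a rigid cylinder 66 mm in diameter and 50 mm tall with a flat blue lid, a blank pale band round it, about 0.2 kg. At the start it is the bottom of the other stack, on a plain round cork mat 90 mm across and 3 mm thick; a small pot stands on its lid. Origin at the centre of its underside, z up through the lid.
- pot_yellow: Small closed yellow paint pot, a rigid cylinder 46 mm in diameter and 46 mm tall with a flat yellow lid, a blank pale band round it, about 0.1 kg. At the start it stands loose on the lid of one of the two large pots, which one varies. Origin at the centre of its underside, z up through the lid.
- pot_white: Small closed white paint pot, a rigid cylinder 46 mm in diameter and 46 mm tall with a flat white lid, a blank grey band round it, about 0.1 kg. At the start it stands loose on the lid of one of the two large pots, which one varies. Origin at the centre of its underside, z up through the lid.
- saucer_red: Shallow round red drip saucer, fixed to the table: 104 mm over the rim, rim 8 mm above the table, flat inner floor about 88 mm across and 3 mm above the table. Empty at the start. Origin on the table under its centre, z up.
- saucer_blue: Shallow round blue drip saucer, fixed to the table: 104 mm over the rim, rim 8 mm above the table, flat inner floor about 88 mm across and 3 mm above the table. At the start the stack with the red pot stands in it. Origin on the table under its centre, z up.
- saucer_yellow: Shallow round yellow drip saucer, fixed to the table: 104 mm over the rim, rim 8 mm above the table, flat inner floor about 88 mm across and 3 mm above the table. Empty at the start. Origin on the table under its centre, z up.
- saucer_white: Shallow round white drip saucer, fixed to the table: 104 mm over the rim, rim 8 mm above the table, flat inner floor about 88 mm across and 3 mm above the table. Empty at the start. Origin on the table under its centre, z up.
- bottle: Bystander: dark grey bottle with a black cap, 58 mm in diameter, 146 mm tall, standing loose beyond the saucers. Origin at the centre of its underside.
- jar: Bystander: pinkish-purple jar with a dark purple lid, 70 mm in diameter, 89 mm tall, standing loose on the robot's left. Origin at the centre of its underside.
Not all that is in view belongs to the job. Several things have the shape of the pot_blue; the one meant has the colours described above.

How it is judged:
By the outcome, as a careful person would: the job done as asked, in the order asked, and still so for the second after the job is handed in, with the robot touching nothing.
It also fails if it takes over 118 s, if anything falls off the work surface, if the arm or the gripper's body presses on something with over 40 N, if the wrist force passes 120 N, or if a joint passes its speed limit or range.

## Working session

There is one attempt and no reset: what is moved stays moved. The work goes in short steps, Python scripts to look and compute and a tool call to move; the robot and the scene stay as the last step left them, time stands still between calls to the robot, and variables do not carry over. Pictures are saved under pics/ and viewed, about 12 in all and at most 16, crops included, and the job is handed in when it is done.

Besides the shell and the picture viewer there is one more tool, called after "Request:" as name(argument=value, ...) on one line, values as JSON. send_rows: Moves the arm, as the interface text tells. Its arguments: {"type":"object","properties":{"slide":{"type":"array","items":{"type":"array","items":{"type":"number"}}},"yaw":{"type":"array","items":{"type":"number"}},"fingers":{"type":"number"}},"required":["slide","yaw"]}

```bash
ls; mkdir -p pics; python3 - <<'E'
from cell import observe, grab_frame
import cv2,numpy as np
s=observe(); print(s)
for n in("top","side"):
    f=grab_frame(n); cv2.imwrite(f"pics/{n}0.png",f["image"][...,::-1]); np.savez(f"{n}0.npz",**f); print(n,f["K"],f["view"],f.keys())
E
```

```text
pics
{'time_s': 0.0, 'qpos': array([-1.26636549e+00,  2.77129444e-01, -2.78716684e-02,  1.26794789e+00,
        1.04126140e-05,  1.46741777e+00]), 'qd': array([-0.00078627, -0.0002908 , -0.00113662,  0.00090586,  0.00065451,
       -0.00138173]), 'tau': array([-2.00870410e-03, -4.45511413e+01,  2.95202529e+01,  1.64506357e-02,
       -1.37710945e-04,  1.48087605e-05]), 'ee_pos': array([ 0.24765419, -0.57302192,  0.2301662 ]), 'ee_rot': array([[ 3.96598626e-01, -6.35331603e-04,  9.17991899e-01],
       [-9.17989624e-01,  2.05681316e-03,  3.96599067e-01],
       [-2.14010974e-03, -9.99997683e-01,  2.32501453e-04]]), 'wrist_force': array([-0.01811708, -0.12678315, -0.0980606 ]), 'torque': array([-0.03785435,  0.0376475 , -0.00613912]), 'finger_gap': 0.9971976449410466}
top [[456.46218778   0.         250.42793461]
 [  0.         456.46218778 199.96765568]
 [  0.           0.           1.        ]] [[-0.01023101 -0.99982494  0.01566586  0.10362976]
 [ 0.99394998 -0.00845506  0.10950778 -0.49900232]
 [-0.10935615  0.01669145  0.99386248 -1.0656585 ]
 [ 0.          0.          0.          1.        ]] dict_keys(['image', 'range_z', 'K', 'view'])
side [[386.35694507   0.         257.76175176]
 [  0.         386.35694507 196.7705074 ]
 [  0.           0.           1.        ]] [[-0.70500264 -0.70913515  0.00993056  0.43977092]
 [ 0.55662684 -0.54459768  0.62735949 -0.29107466]
 [-0.43947451  0.44781771  0.77866646 -0.90402753]
 [ 0.          0.          0.          1.        ]] dict_keys(['image', 'range_z', 'K', 'view'])
```

View pics/top0.png

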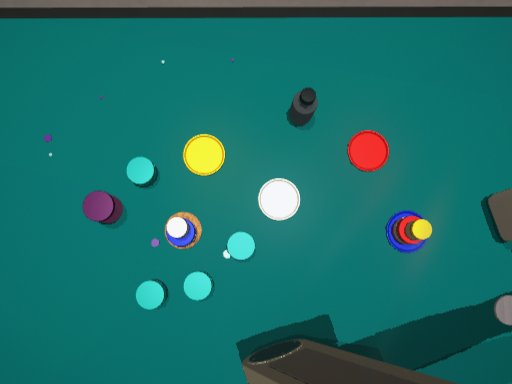

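View pics/side0.png

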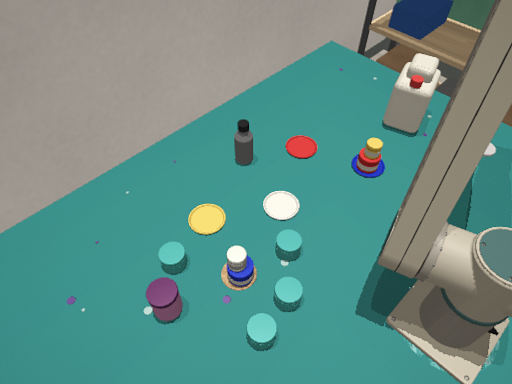

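The top picture shows these saucers:
- yellow at (204,155)
- white at (279,199)
- red at (368,151)
- blue at (407,231), with the red pot in it and the yellow pot on top

The blue pot, with white on top, is on the cork mat at (183,230).

Candidates with the blue pot's shape are the teal ones at (140,171), (150,295), (197,286) and (241,246), plus the blue one at about (180,236). Only that last one is blue with a pale band and on the cork mat. I'll measure everything and confirm with a crop.

```bash
cat > h.py <<'E'
import numpy as np,cv2
def ray(f,u,v,z):
    """world point on plane height z for pixel u,v (top/side)"""
    K,V=f["K"],f["view"]; R,t=V[:3,:3],V[:3,3]
    d=R.T@np.array([(u-K[0,2])/K[0,0],-(v-K[1,2])/K[1,1],-1.]); c=-R.T@t
    return c+d*(z-c[2])/d[2]
def cloud(f):
    K,V=f["K"],f["view"]; Z=f["range_z"]; v,u=np.indices(Z.shape)
    P=np.stack([(u-K[0,2])/K[0,0]*Z,-(v-K[1,2])/K[1,1]*Z,-Z],-1)
    return (P-V[:3,3])@V[:3,:3]
COL=dict(red=((0,10),150,120),yellow=((22,34),130,120),blue=((112,128),150,90),white=((0,180),0,175))
def mask(f,c):
    h=cv2.cvtColor(f["image"],cv2.COLOR_RGB2HSV); (a,b),s,v=COL[c]
    m=(h[...,0]>=a)&(h[...,0]<=b)&(h[...,1]>=s)&(h[...,2]>=v)
    if c=="white": m&=h[...,1]<60
    return m
E
python3 - <<'E'
from h import *
f=dict(np.load("top0.npz")); P=cloud(f)
rz=f["range_z"]
for c in COL:
    m=mask(f,c)&(rz>0)
    for lo,hi in((-.01,.02),(.04,.07),(.085,.115)):
        k=(m&(P[...,2]>lo)&(P[...,2]<hi)).astype(np.uint8)
        n,l,st,ce=cv2.connectedComponentsWithStats(k)
        for i in range(1,n):
            if st[i,4]>80:
                pts=np.argwhere(l==i)[:,::-1].astype(np.float32)
                (u,v),r=cv2.minEnclosingCircle(pts)
                zz=np.median(P[...,2][l==i])
                print(c,(lo,hi),st[i,4],np.round((u,v,r),1),'z',zz.round(3),'xy',ray(f,u,v,zz)[:2].round(4))
im=f["image"][190:320,110:270,::-1]
im2=f["image"][190:270,360:450,::-1]
cv2.imwrite("pics/crop0.png",np.hstack([cv2.resize(im,(492,400)),cv2.resize(im2,(300,400))[:, :]]))
b=(P[...,2]>.03)&(rz>0)&(P[...,0]>.2)
n,l,st,ce=cv2.connectedComponentsWithStats(b.astype(np.uint8))
for i in range(1,n):
    if st[i,4]>100:
        q=P[l==i]; z=q[:,2].max(); t=q[q[:,2]>z-.012]; print('obj',ce[i].round(),st[i,4],'top',z.round(3),t[:,:2].mean(0).round(3))
E
```

```text
red (-0.01, 0.02) 1322 [368.  150.2  20.7] z 0.003 xy [ 0.6245 -0.1948]
red (0.04, 0.07) 218 [411.5 229.5  13.7] z 0.052 xy [ 0.4246 -0.2757]
yellow (-0.01, 0.02) 1353 [203.6 154.5  20.9] z 0.003 xy [0.6164 0.213 ]
yellow (0.085, 0.115) 316 [421.5 228.5  10.1] z 0.098 xy [ 0.4247 -0.2813]
blue (-0.01, 0.02) 518 [406.9 231.2  21.3] z 0.004 xy [ 0.4227 -0.2824]
blue (0.04, 0.07) 263 [180.4 231.8  14. ] z 0.053 xy [0.4244 0.2621]
white (-0.01, 0.02) 1400 [278.8 198.8  21.2] z 0.003 xy [0.5048 0.029 ]
white (0.085, 0.115) 324 [176.6 226.7  10.3] z 0.099 xy [0.4338 0.2643]
obj [304. 104.] 713 top 0.15 [ 0.718 -0.027]
obj [141. 170.] 650 top 0.055 [0.571 0.358]
obj [504. 210.] 698 top 0.112 [ 0.493 -0.482]
obj [101. 206.] 932 top 0.095 [0.484 0.442]
obj [413. 229.] 787 top 0.104 [ 0.425 -0.281]
obj [180. 231.] 685 top 0.104 [0.434 0.264]
obj [241. 245.] 635 top 0.056 [0.393 0.123]
obj [197. 285.] 668 top 0.055 [0.302 0.223]
obj [150. 294.] 696 top 0.056 [0.284 0.331]
obj [349. 367.] 3995 top 0.626 [ 0.241 -0.098]
```

View pics/crop0.png

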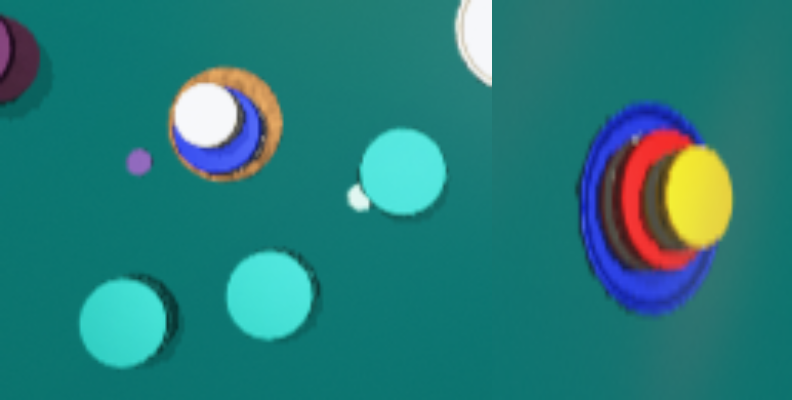

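The crop confirms the blue pot on the cork mat at (222,125), with the white pot on its lid. The teal ones are decoys. The red pot stands in the blue saucer with yellow on top. I'm moving above yellow now.

Request:
send_rows(slide=[[-2,0,2.8],[-5,0,7],[-9,0,12],[-13,0,18],[-17,0,24],[-19.8,0,27.8],[-19.8,0,27.8],[-19.8,0,27.8],[-19.8,0,27.8],[-19.8,0,27.8]], yaw=[0.1,0.2,0.3,0.408,0.408,0.408,0.408,0.408,0.408,0.408], fingers=8.54)

```text
time_s: 1.35
ee_pos: [0.4239, -0.283, 0.2312]
ee_rot: [[-0.002, -0.0, 1.0], [-1.0, -0.0, -0.002], [0.0, -1.0, -0.0]]
wrist_force: [-0.3, 0.5, 0.3]
finger_gap: 1.0
```

```bash
cat >> h.py <<'E'
def wray(f,s,u,v,z):
    K,H=f["K"],f["hand_eye"]; R=s["ee_rot"]
    d=R@H[:3,:3]@np.array([(u-K[0,2])/K[0,0],-(v-K[1,2])/K[1,1],-1.]); c=s["ee_pos"]+R@H[:3,3]
    return c+d*(z-c[2])/d[2]
E
python3 - <<'E'
from h import *
from cell import *
s=observe(); f=grab_frame("wrist"); cv2.imwrite("pics/w1.png",f["image"][...,::-1])
print(s["ee_pos"],s["ee_rot"].round(3),f["hand_eye"].round(3),f["K"])
for c,z in(("yellow",.099),("red",.053),("blue",.008)):
    k=mask(f,c).astype(np.uint8); n,l,st,ce=cv2.connectedComponentsWithStats(k)
    for i in range(1,n):
        if st[i,4]>300:
            (u,v),r=cv2.minEnclosingCircle(np.argwhere(l==i)[:,::-1].astype(np.float32)); print(c,st[i,4],(u,v,r),wray(f,s,u,v,z).round(4))
E
```

```text
[ 0.42391054 -0.28296143  0.23117883] [[-0.002 -0.     1.   ]
 [-1.    -0.    -0.002]
 [ 0.    -1.    -0.   ]] [[ 1.    -0.001  0.    -0.001]
 [ 0.     0.274 -0.962 -0.142]
 [ 0.001  0.962  0.274  0.07 ]
 [ 0.     0.     0.     1.   ]] [[295.56373698   0.         250.79175261]
 [  0.         295.56373698 194.69389617]
 [  0.           0.           1.        ]]
yellow 1479 (251.23287963867188, 185.67123413085938, 22.86265754699707) [ 0.4247 -0.2826  0.099 ]
red 2586 (169.5, 1.5, 44.52537155151367) [ 0.5936 -0.2052  0.053 ]
red 553 (247.15870666503906, 173.89730834960938, 28.50237274169922) [ 0.4265 -0.2781  0.053 ]
blue 1457 (250.40724182128906, 168.82818603515625, 40.177337646484375) [ 0.4235 -0.2817  0.008 ]
```

View pics/w1.png

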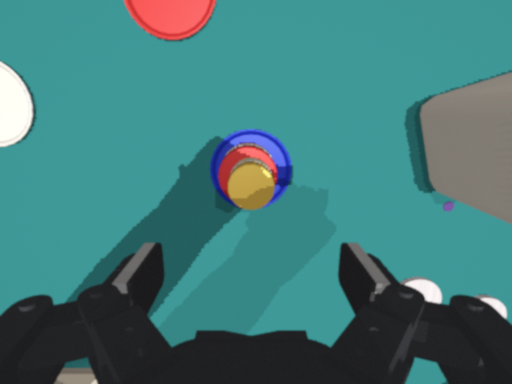

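The wrist view shows the yellow lid at (251,186) over red at (247,174), and the top view agrees. I'll descend, then grip.

Request:
send_rows(slide=[[0,3,0],[0,8,0],[0,12,0],[0,15,0],[0,16.2,0],[0,16.8,0],[0,17,0],[0,17,0],[0,17,0],[0,17,0]], yaw=[0,0,0,0,0,0,0,0,0,0])

```text
time_s: 2.65
ee_pos: [0.4249, -0.282, 0.0619]
ee_rot: [[-0.0, 0.001, 1.0], [-1.0, -0.001, -0.0], [0.001, -1.0, 0.001]]
wrist_force: [-0.2, -0.2, -0.4]
finger_gap: 1.002
```

Request:
send_rows(slide=[[0,0,0],[0,0,0],[0,0,0],[0,0,0],[0,0,0],[0,0,0],[0,0,0],[0,0,0],[0,0,0],[0,0,0]], yaw=[0,0,0,0,0,0,0,0,0,0], fingers=2.5)

```text
time_s: 3.9
ee_pos: [0.4249, -0.2821, 0.0616]
ee_rot: [[-0.0, 0.001, 1.0], [-1.0, -0.001, -0.0], [0.001, -1.0, 0.001]]
wrist_force: [0.0, 0.3, 5.2]
finger_gap: 0.524
```

Request:
send_rows(slide=[[0,-2,0],[0,-6,0],[0,-10,0],[-2,-12,1],[-6,-12,2.4],[-11,-12,4.3],[-16,-12,6.2],[-21,-12,8.2],[-26,-12,10.1],[-31,-12,12]], yaw=[0,0,0,0,0,0,0,0,0,0])

```text
time_s: 5.15
ee_pos: [0.5435, 0.03, 0.1798]
ee_rot: [[-0.0, -0.003, 1.0], [-1.0, 0.0, -0.0], [-0.0, -1.0, -0.003]]
wrist_force: [1.2, 0.0, -0.5]
finger_gap: 0.522
```

Request:
send_rows(slide=[[-5,0,2],[-10,0,4],[-14,0,5.6],[-17,0,6.7],[-18.5,0,7.15],[-18.5,0,7.15],[-18.5,0,7.15],[-18.5,0,7.15],[-18.5,0,7.15],[-18.5,0,7.15]], yaw=[0,0,0,0,0,0,0,0,0,0])

```text
time_s: 6.4
ee_pos: [0.6232, 0.1475, 0.1815]
ee_rot: [[0.11, -0.008, 0.994], [-0.993, 0.047, 0.111], [-0.048, -0.999, -0.003]]
wrist_force: [0.1, -0.2, -0.5]
finger_gap: 0.523
```

```bash
cat > look.py <<'E'
import sys
from h import *
from cell import *
# args: name then colour:z pairs; prints world xy of blobs and offsets from TCP in tool axes (cm)
s=observe(); f=grab_frame("wrist"); cv2.imwrite(f"pics/{sys.argv[1]}.png",f["image"][...,::-1])
print(s["time_s"],s["ee_pos"].round(4),s["finger_gap"])
for a in sys.argv[2:]:
    c,z=a.split(":"); k=mask(f,c).astype(np.uint8); n,l,st,ce=cv2.connectedComponentsWithStats(k)
    for i in range(1,n):
        if st[i,4]>250:
            (u,v),r=cv2.minEnclosingCircle(np.argwhere(l==i)[:,::-1].astype(np.float32)); p=wray(f,s,u,v,float(z))
            print(c,st[i,4],np.round((u,v,r)),p[:2].round(4),"off cm",(s["ee_rot"].T@(p-s["ee_pos"])*100).round(2))
E
python3 look.py w2 yellow:.008 white:.008
```

```text
6.4 [0.6232 0.1475 0.1815] 0.5225150400239809
yellow 5162 [200. 177.  48.] [0.6155 0.2118] off cm [-5.64 17.63 -0.  ]
yellow 2869 [252. 283.  53.] [0.4907 0.1409] off cm [  0.03  17.4  -13.2 ]
white 1513 [358. 262.  33.] [0.5364 0.0203] off cm [12.51 16.79 -9.99]
white 608 [120. 373.  19.] [0.325  0.3054] off cm [-18.13  18.3  -27.84]
```

View pics/w2.png

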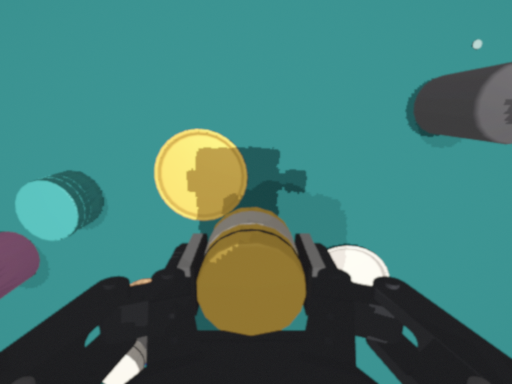

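The yellow saucer is at (200,177), where the top view put it, but the arm stopped short and tilted, so I suspect a joint limit. I'll check the joints.

```bash
python3 -c "
from cell import *
s=observe();print(s['qpos'].round(3))"
```

```text
[ 0.11   0.331 -0.06   1.182  0.048  3.141]
```

Joint 6 is at its limit with the tool's z along world x. I'll turn the tool a quarter so that tool x is world x and tool z is world y.

Request:
send_rows(slide=[[0,0,0],[0,0,0],[0,0,0],[0,0,0],[0,0,0],[0,0,0],[0,0,0],[0,0,0],[0,0,0],[0,0,0]], yaw=[-0.18,-0.36,-0.54,-0.72,-0.9,-1.08,-1.26,-1.44,-1.57,-1.57])

```text
time_s: 7.7
ee_pos: [0.6233, 0.1476, 0.1814]
ee_rot: [[0.994, -0.008, -0.108], [0.108, 0.047, 0.993], [-0.003, -0.999, 0.048]]
wrist_force: [-0.9, 0.9, -1.1]
finger_gap: 0.525
```

The tool now leans 2.7° about the jaw axis. That is harmless for grasping, because the pads stay vertical. I'll align the yaw and centre over the yellow saucer.

Request:
send_rows(slide=[[0,0.1,2],[0,0.2,4.5],[0,0.3,6.5],[0,0.3,6.5],[0,0.3,6.5],[0,0.3,6.5],[0,0.3,6.5],[0,0.3,6.5],[0,0.3,6.5],[0,0.3,6.5]], yaw=[0.05,0.108,0.108,0.108,0.108,0.108,0.108,0.108,0.108,0.108])

```text
time_s: 8.95
ee_pos: [0.6162, 0.2123, 0.1814]
ee_rot: [[1.0, -0.008, -0.002], [0.002, 0.047, 0.999], [-0.008, -0.999, 0.047]]
wrist_force: [0.1, -0.2, -0.5]
finger_gap: 0.523
```

Request:
send_rows(slide=[[0,3,-0.14],[0,8,-0.38],[0,12,-0.56],[0.1,14.5,-0.68],[0.1,15.6,-0.73],[0.1,16.2,-0.76],[0.1,16.5,-0.78],[0.1,16.8,-0.79],[0.1,16.8,-0.79],[0.1,16.8,-0.79]], yaw=[0,0,0,0,0,0,0,0,0,0])

```text
time_s: 10.2
ee_pos: [0.6162, 0.2124, 0.0137]
ee_rot: [[1.0, -0.007, -0.002], [0.002, 0.047, 0.999], [-0.007, -0.999, 0.047]]
wrist_force: [0.8, -0.2, -0.7]
finger_gap: 0.52
```

Request:
send_rows(slide=[[0,0,0],[0,0,0],[0,0,0],[0,0,0],[0,0,0],[0,-2,0.1],[0,-6,0.28],[0,-11,0.52],[0,-16,0.75],[0,-18,0.85]], yaw=[0,0,0,0,0,0,0,0,0,0], fingers=7.0)

```text
time_s: 11.45
ee_pos: [0.6198, 0.213, 0.1998]
ee_rot: [[1.0, 0.0, -0.002], [0.002, 0.049, 0.999], [0.001, -0.999, 0.049]]
wrist_force: [-0.1, -0.0, -1.2]
finger_gap: 0.823
```

```bash
python3 look.py w3 yellow:.049 yellow:.008 white:.105 blue:.056; python3 -c "
from cell import *
print(observe()['qpos'].round(3))"
```

```text
11.45 [0.6198 0.213  0.1998] 0.8225106088436375
yellow 4927 [246. 180.  44.] [0.6161 0.2221] off cm [-0.37 15.1   0.17]
yellow 4927 [246. 180.  44.] [0.6156 0.2146] off cm [-0.43 19.16 -0.78]
white 2326 [ 24. 137.  30.] [0.4391 0.2668] off cm [-18.06   9.72   4.96]
white 1195 [180. 315.  26.] [0.5557 0.1063] off cm [ -6.43   8.94 -11.11]
blue 1069 [ 58. 136.  38.] [0.4359 0.2668] off cm [-18.38  14.61   4.71]
[ 0.211  0.335 -0.011  1.211  0.048  1.78 ]
```

View pics/w3.png

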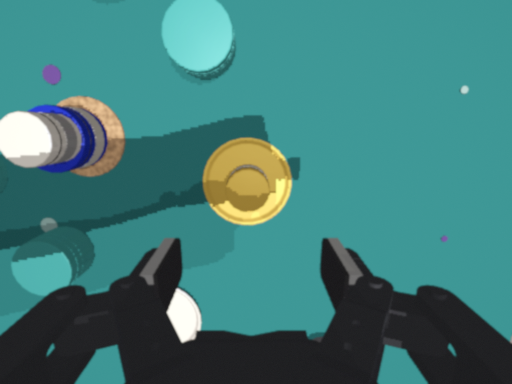

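Yellow is standing in its saucer: lid at about (247,195), rim centre (246,180). The white and blue stack is at left, (28,138). Moving above white.

Request:
send_rows(slide=[[-2,0.1,0.5],[-6,0.1,1.6],[-11,0.2,3],[-15,0.2,4.2],[-17.5,0.3,4.8],[-18.5,0.3,5.1],[-18.5,0.3,5.1],[-18.5,0.3,5.1],[-18.5,0.3,5.1],[-18.5,0.3,5.1]], yaw=[0,0,0,0,0,0,0,0,0,0], fingers=8.54)

```text
time_s: 12.75
ee_pos: [0.4328, 0.2629, 0.1942]
ee_rot: [[1.0, -0.008, -0.001], [0.002, 0.047, 0.999], [-0.008, -0.999, 0.047]]
wrist_force: [0.4, -0.2, -0.4]
finger_gap: 1.0
```

```bash
python3 look.py w4 white:.099 blue:.053
```

```text
12.75 [0.4328 0.2629 0.1942] 0.9999411945629478
white 1101 [253. 196.  26.] [0.4345 0.2684] off cm [0.24 9.53 0.11]
white 691 [310. 332.  28.] [0.4885 0.1374] off cm [  5.62   8.87 -12.99]
blue 968 [243. 188.  32.] [0.4242 0.2657] off cm [-0.75 14.12 -0.38]
```

View pics/w4.png

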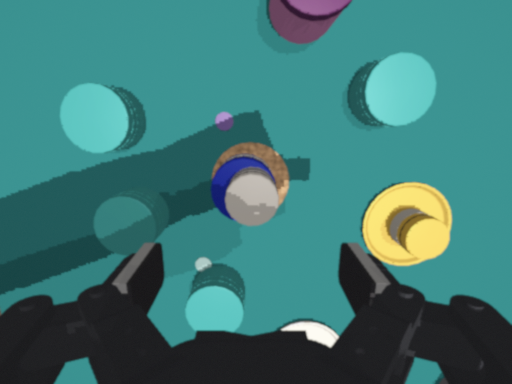

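White's lid is centred at (252,197) over the blue lid at (243,188), and it lines up. Descending to grip.

Request:
send_rows(slide=[[0,2,-0.05],[0,6,-0.2],[0.1,9.5,-0.3],[0.2,11.5,-0.33],[0.2,12.6,-0.35],[0.2,13,-0.35],[0.2,13.2,-0.35],[0.2,13.2,-0.35],[0.2,13.2,-0.35],[0.2,13.2,-0.35]], yaw=[0,0,0,0,0,0,0,0,0,0])

```text
time_s: 14.05
ee_pos: [0.4334, 0.2659, 0.0627]
ee_rot: [[1.0, -0.007, -0.002], [0.002, 0.047, 0.999], [-0.007, -0.999, 0.047]]
wrist_force: [0.1, -0.1, 0.6]
finger_gap: 1.0
```

Request:
send_rows(slide=[[0,0,0],[0,0,0],[0,0,0],[0,0,0],[0,0,0],[0,0,0],[0,0,0],[0,0,0],[0,0,0],[0,0,0]], yaw=[0,0,0,0,0,0,0,0,0,0], fingers=2.5)

```text
time_s: 15.3
ee_pos: [0.4334, 0.2659, 0.0626]
ee_rot: [[1.0, -0.007, -0.002], [0.002, 0.047, 0.999], [-0.007, -0.999, 0.047]]
wrist_force: [-1.1, -1.2, 5.4]
finger_gap: 0.525
```

Request:
send_rows(slide=[[0,-2,0.1],[0,-6,0.3],[0,-10,0.45],[0.6,-12.1,-1.4],[1.8,-12.3,-5.4],[3.2,-12.5,-10.2],[4.8,-12.8,-15.2],[6.2,-13,-20],[7.1,-13.1,-22.5],[7.1,-13.1,-23]], yaw=[0,0,0,0,0,0,0,0,0,0])

```text
time_s: 16.55
ee_pos: [0.5055, 0.0285, 0.1807]
ee_rot: [[1.0, -0.009, 0.001], [-0.0, 0.047, 0.999], [-0.009, -0.999, 0.047]]
wrist_force: [-0.4, 1.1, -1.3]
finger_gap: 0.521
```

Request:
send_rows(slide=[[0,0,0],[0,0,0],[0,2,-0.1],[0,6,-0.28],[0,10,-0.47],[0,12,-0.56],[0,13,-0.61],[0,13,-0.61],[0,13,-0.61],[0,13,-0.61]], yaw=[0,0,0,0,0,0,0,0,0,0])

```text
time_s: 17.8
ee_pos: [0.5057, 0.03, 0.0527]
ee_rot: [[1.0, -0.006, -0.002], [0.002, 0.047, 0.999], [-0.005, -0.999, 0.047]]
wrist_force: [-0.7, -0.1, -0.7]
finger_gap: 0.527
```

```bash
python3 look.py w5 white:.008
```

```text
17.8 [0.5057 0.03   0.0527] 0.52658561745257
white 6224 [248. 217.  75.] [0.5041 0.0338] off cm [-0.13  4.48  0.17]
white 344 [273. 246.  24.] [0.5213 0.0124] off cm [ 1.59  4.37 -1.97]
```

View pics/w5.png

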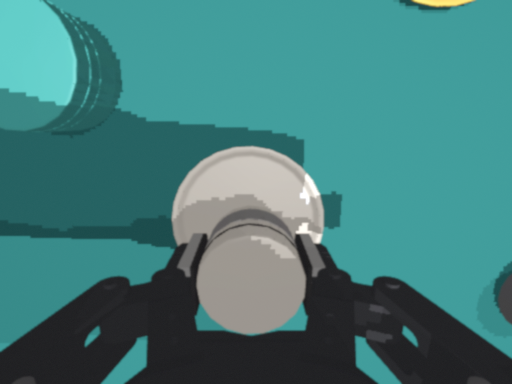

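The white saucer, centred at (248,217), sits straight beneath the held white pot. Lower, release and rise.

Request:
send_rows(slide=[[-0.05,1,-0.05],[-0.1,2,-0.09],[-0.1,3,-0.14],[-0.1,3.5,-0.17],[-0.1,3.9,-0.18],[-0.1,3.9,-0.18],[-0.1,3.9,-0.18],[-0.1,3.9,-0.18],[-0.1,3.9,-0.18],[-0.1,3.9,-0.18]], yaw=[0,0,0,0,0,0,0,0,0,0])

```text
time_s: 19.1
ee_pos: [0.5034, 0.0301, 0.0126]
ee_rot: [[1.0, -0.008, -0.002], [0.002, 0.047, 0.999], [-0.007, -0.999, 0.047]]
wrist_force: [0.3, 0.1, -0.1]
finger_gap: 0.525
```

Request:
send_rows(slide=[[0,0,0],[0,0,0],[0,0,0],[0,0,0],[0,0,0],[0,-2,0.1],[0,-6,0.28],[0,-11,0.52],[0,-14,0.65],[0,-14,0.65]], yaw=[0,0,0,0,0,0,0,0,0,0], fingers=7.0)

```text
time_s: 20.35
ee_pos: [0.5069, 0.0297, 0.1557]
ee_rot: [[1.0, -0.001, -0.002], [0.002, 0.046, 0.999], [-0.001, -0.999, 0.047]]
wrist_force: [1.3, 0.2, -0.2]
finger_gap: 0.82
```

Request:
send_rows(slide=[[-0.5,-0.1,-2],[-1.8,-0.3,-7],[-3.3,-0.6,-13],[-4.9,-0.9,-19],[-6.5,-1.2,-25],[-7.5,-1.4,-29],[-8,-1.45,-30.9],[-8,-1.45,-30.9],[-8,-1.45,-30.9],[-8,-1.45,-30.9]], yaw=[0,0,0,0,0,0,0,0,0,0], fingers=8.54)

```text
time_s: 21.6
ee_pos: [0.4252, -0.2781, 0.153]
ee_rot: [[1.0, -0.008, -0.004], [0.004, 0.048, 0.999], [-0.008, -0.999, 0.048]]
wrist_force: [-0.1, -0.2, -0.1]
finger_gap: 1.005
```

```bash
python3 look.py w6 red:.053 blue:.008; python3 - <<'E'
from h import *
from cell import *
f=grab_frame("top"); P=cloud(f); cv2.imwrite("pics/t6.png",f["image"][...,::-1])
for c in COL:
    for lo,hi in((-.01,.02),(.035,.07)):
        k=(mask(f,c)&(f["range_z"]>0)&(P[...,2]>lo)&(P[...,2]<hi)).astype(np.uint8)
        n,l,st,ce=cv2.connectedComponentsWithStats(k)
        for i in range(1,n):
            if st[i,4]>80:
                (u,v),r=cv2.minEnclosingCircle(np.argwhere(l==i)[:,::-1].astype(np.float32)); zz=np.median(P[...,2][l==i])
                print(c,st[i,4],np.round((u,v,r),1),zz.round(3),ray(f,u,v,zz)[:2].round(4))
E
```

```text
21.6 [ 0.4252 -0.2781  0.153 ] 1.005106423692324
red 9484 [461. 101.  61.] [ 0.5906 -0.195 ] off cm [16.66 10.25  7.76]
red 3942 [250. 199.  37.] [ 0.4244 -0.2755] off cm [ 0.   10.   -0.21]
blue 2866 [248. 192.  50.] [ 0.4215 -0.2796] off cm [-0.25 14.48 -0.84]
red 1320 [368.  150.2  20.7] 0.003 [ 0.6245 -0.1948]
red 247 [409.  229.   12.4] 0.052 [ 0.4258 -0.2698]
yellow 1001 [203.6 154.5  20.9] 0.004 [0.6163 0.2129]
yellow 300 [203.  150.4   9.8] 0.049 [0.6167 0.2105]
blue 479 [407.1 231.1  21. ] 0.004 [ 0.4227 -0.2827]
blue 618 [180.3 231.7  14.1] 0.053 [0.4247 0.2622]
white 1060 [278.8 198.8  21.2] 0.003 [0.5047 0.029 ]
white 336 [323.5 377.   14.8] 0.011 [ 0.0847 -0.0675]
white 302 [280.2 196.6   9.9] 0.048 [0.5048 0.0293]
```

View pics/w6.png

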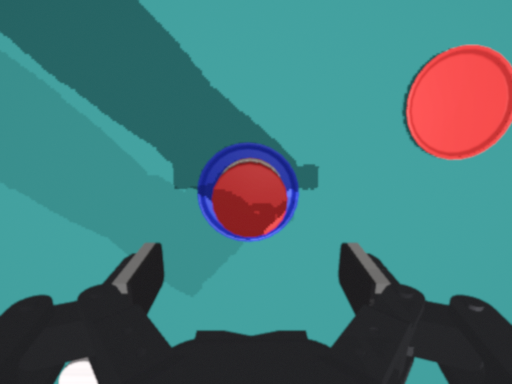

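Red's lid, at (250,199), is centred between the fingers. The top view shows yellow and white within 3 mm of their saucer centres. Descend and grip red.

Request:
send_rows(slide=[[0,2,-0.1],[0,6,-0.25],[0.1,9.5,-0.35],[0.1,12,-0.45],[0.1,13.2,-0.5],[0.1,13.7,-0.5],[0.1,13.9,-0.5],[0.1,13.9,-0.5],[0.1,13.9,-0.5],[0.1,13.9,-0.5]], yaw=[0,0,0,0,0,0,0,0,0,0])

```text
time_s: 22.95
ee_pos: [0.4253, -0.2782, 0.0146]
ee_rot: [[1.0, -0.007, -0.002], [0.002, 0.047, 0.999], [-0.007, -0.999, 0.047]]
wrist_force: [-0.3, 0.5, -0.3]
finger_gap: 0.997
```

Request:
send_rows(slide=[[0,0,0],[0,0,0],[0,0,0],[0,0,0],[0,0,0],[0,0,0],[0,0,0],[0,0,0],[0,0,0],[0,0,0]], yaw=[0,0,0,0,0,0,0,0,0,0], fingers=4.5)

```text
time_s: 24.2
ee_pos: [0.4253, -0.2784, 0.0147]
ee_rot: [[1.0, -0.007, -0.002], [0.002, 0.046, 0.999], [-0.007, -0.999, 0.046]]
wrist_force: [-1.8, -0.3, 5.5]
finger_gap: 0.761
```

Request:
send_rows(slide=[[0,-2,0.1],[0,-6,0.3],[0,-9.5,0.45],[2,-11.5,1.3],[6,-11.8,3],[11,-11.8,5.1],[16,-11.8,7.2],[19,-11.8,8.5],[19.9,-11.8,8.9],[19.9,-11.8,8.9]], yaw=[0,0,0,0,0,0,0,0,0,0])

```text
time_s: 25.45
ee_pos: [0.624, -0.1939, 0.1337]
ee_rot: [[1.0, -0.01, -0.002], [0.003, 0.048, 0.999], [-0.01, -0.999, 0.048]]
wrist_force: [-0.6, -0.4, -1.1]
finger_gap: 0.753
```

Request:
send_rows(slide=[[0,0,0],[0,0,0],[0,2,-0.1],[0,5,-0.24],[0,7.5,-0.36],[0,8.5,-0.4],[0,8.5,-0.4],[0,8.5,-0.4],[0,8.5,-0.4],[0,8.5,-0.4]], yaw=[0,0,0,0,0,0,0,0,0,0])

```text
time_s: 26.7
ee_pos: [0.6247, -0.1944, 0.0505]
ee_rot: [[1.0, -0.006, -0.002], [0.002, 0.047, 0.999], [-0.006, -0.999, 0.047]]
wrist_force: [0.5, 0.1, -1.3]
finger_gap: 0.758
```

```bash
python3 look.py w7 red:.008
```

```text
26.7 [ 0.6247 -0.1944  0.0505] 0.7582873101812161
red 22969 [250. 247. 101.] [ 0.6246 -0.2115] off cm [ 0.02  4.16 -1.9 ]
```

View pics/w7.png

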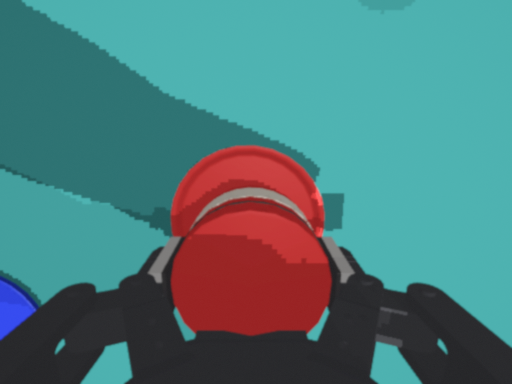

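The red saucer, with edges at columns 172–324 and centre about 248, is centred beneath the red pot. Lower 3.5 cm, release and rise.

Request:
send_rows(slide=[[0,1,-0.05],[0,2,-0.09],[0,2.8,-0.13],[0,3.2,-0.15],[0,3.5,-0.16],[0,3.5,-0.16],[0,3.5,-0.16],[0,3.5,-0.16],[0,3.5,-0.16],[0,3.5,-0.16]], yaw=[0,0,0,0,0,0,0,0,0,0])

```text
time_s: 28.0
ee_pos: [0.6241, -0.1943, 0.0147]
ee_rot: [[1.0, -0.007, -0.002], [0.002, 0.047, 0.999], [-0.007, -0.999, 0.047]]
wrist_force: [0.2, -1.5, 0.3]
finger_gap: 0.756
```

Request:
send_rows(slide=[[0,0,0],[0,0,0],[0,0,0],[0,0,0],[0,0,0],[0,-2,0.1],[0,-6,0.28],[0,-11,0.52],[0,-14,0.65],[0,-14,0.65]], yaw=[0,0,0,0,0,0,0,0,0,0], fingers=8.54)

```text
time_s: 29.25
ee_pos: [0.6278, -0.1955, 0.16]
ee_rot: [[1.0, 0.0, -0.002], [0.002, 0.043, 0.999], [0.001, -0.999, 0.043]]
wrist_force: [-0.7, 0.5, -0.5]
finger_gap: 1.001
```

Request:
send_rows(slide=[[-1,0.1,2],[-3,0.3,6.5],[-5.2,0.55,11.5],[-7.5,0.8,17],[-10,1.1,22.5],[-12.5,1.35,28],[-15,1.6,33.5],[-17.3,1.85,39],[-19.2,2.1,43.5],[-20.1,2.2,45.7]], yaw=[0,0,0,0,0,0,0,0,0,0])

```text
time_s: 30.5
ee_pos: [0.4205, 0.2645, 0.155]
ee_rot: [[1.0, -0.01, -0.005], [0.005, 0.047, 0.999], [-0.01, -0.999, 0.047]]
wrist_force: [0.1, -0.1, 0.4]
finger_gap: 1.001
```

Request:
send_rows(slide=[[0,0,0],[0,0,0],[0,0,0],[0,0,0],[0,0,0],[0,0,0],[0,0,0],[0,0,0],[0,0,0],[0,0,0]], yaw=[0,0,0,0,0,0,0,0,0,0])

```text
time_s: 31.75
ee_pos: [0.4228, 0.2629, 0.1558]
ee_rot: [[1.0, -0.008, -0.002], [0.002, 0.047, 0.999], [-0.008, -0.999, 0.047]]
wrist_force: [-0.1, 1.5, 0.4]
finger_gap: 1.005
```

```bash
python3 look.py w8 blue:.053
```

```text
31.75 [0.4228 0.2629 0.1558] 1.0052363395114507
blue 4172 [253. 198.  37.] [0.4245 0.2651] off cm [ 0.25 10.28 -0.26]
```

View pics/w8.png

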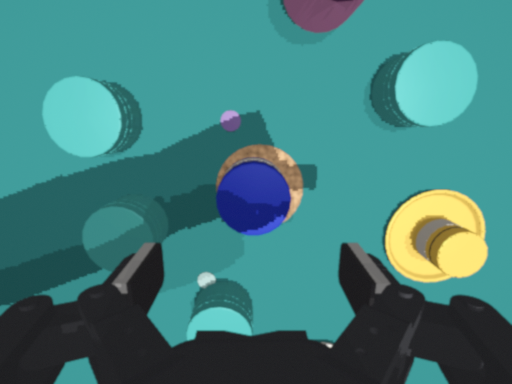

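The blue pot's lid, at (253,198), is on the cork mat with clear space where the fingers go. Descend and grip.

Request:
send_rows(slide=[[0.1,2,-0.1],[0.2,6,-0.25],[0.3,9.5,-0.35],[0.3,12,-0.45],[0.3,13.3,-0.5],[0.3,13.9,-0.5],[0.3,14.1,-0.5],[0.3,14.1,-0.5],[0.3,14.1,-0.5],[0.3,14.1,-0.5]], yaw=[0,0,0,0,0,0,0,0,0,0])

```text
time_s: 33.05
ee_pos: [0.4251, 0.2647, 0.0152]
ee_rot: [[1.0, -0.007, -0.002], [0.002, 0.048, 0.999], [-0.007, -0.999, 0.048]]
wrist_force: [-0.2, -0.1, -0.0]
finger_gap: 1.003
```

Request:
send_rows(slide=[[0,0,0],[0,0,0],[0,0,0],[0,0,0],[0,0,0],[0,0,0],[0,0,0],[0,0,0],[0,0,0],[0,0,0]], yaw=[0,0,0,0,0,0,0,0,0,0], fingers=4.5)

```text
time_s: 34.3
ee_pos: [0.425, 0.2647, 0.0153]
ee_rot: [[1.0, -0.007, -0.002], [0.002, 0.047, 0.999], [-0.007, -0.999, 0.048]]
wrist_force: [-2.0, -0.7, 5.9]
finger_gap: 0.761
```

Request:
send_rows(slide=[[0,-2,0.1],[0,-6,0.28],[0,-10,0.45],[0,-13.2,-1.5],[0,-14.3,-5.5],[0,-14.6,-10.5],[0,-14.8,-16],[0,-15,-21.5],[0,-15.3,-27],[0,-15.5,-32.5]], yaw=[0,0,0,0,0,0,0,0,0,0])

```text
time_s: 35.55
ee_pos: [0.4257, -0.069, 0.1535]
ee_rot: [[1.0, -0.009, -0.002], [0.002, 0.047, 0.999], [-0.008, -0.999, 0.047]]
wrist_force: [1.3, -0.4, -2.2]
finger_gap: 0.758
```

Request:
send_rows(slide=[[0,-0.3,-5.5],[0,-0.5,-11],[0,-0.7,-15.5],[-0.2,-0.9,-19],[-0.2,-1,-21],[-0.2,-1,-21.5],[-0.2,-1,-21.5],[-0.2,-1,-21.5],[-0.2,-1,-21.5],[-0.2,-1,-21.5]], yaw=[0,0,0,0,0,0,0,0,0,0])

```text
time_s: 36.8
ee_pos: [0.4251, -0.2821, 0.1542]
ee_rot: [[1.0, -0.008, -0.003], [0.003, 0.047, 0.999], [-0.008, -0.999, 0.047]]
wrist_force: [0.2, 0.2, -2.8]
finger_gap: 0.761
```

```bash
python3 look.py w9 blue:.008 red:.053
```

```text
36.8 [ 0.4251 -0.2821  0.1542] 0.7606442313086365
blue 4546 [248. 187.  50.] [ 0.4216 -0.2794] off cm [-0.24 14.62 -0.41]
blue 16970 [251. 280.  81.] [ 0.4253 -0.3829] off cm [  0.09  14.13 -10.76]
red 8251 [465.  96.  63.] [ 0.5942 -0.1952] off cm [17.01 10.38  8.16]
```

View pics/w9.png

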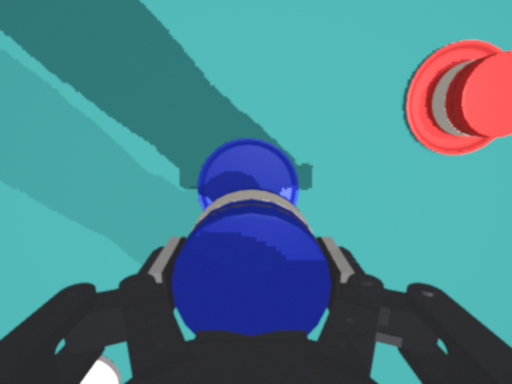

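The blue saucer, at (248,188), is empty, and the held pot is 2–3 mm too far in +x. I'll correct that, lower and release.

Request:
send_rows(slide=[[-0.1,2,-0.1],[-0.15,6,-0.28],[-0.15,9.5,-0.44],[-0.15,11.5,-0.53],[-0.15,12.6,-0.58],[-0.15,13.3,-0.6],[-0.15,13.6,-0.6],[-0.15,13.85,-0.6],[-0.15,13.85,-0.6],[-0.15,13.85,-0.6]], yaw=[0,0,0,0,0,0,0,0,0,0])

```text
time_s: 38.1
ee_pos: [0.4228, -0.2824, 0.0159]
ee_rot: [[1.0, -0.007, -0.002], [0.002, 0.047, 0.999], [-0.007, -0.999, 0.047]]
wrist_force: [0.8, 0.7, -3.1]
finger_gap: 0.761
```

Request:
send_rows(slide=[[0,0,0],[0,0,0],[0,0,0],[0,0,0],[0,0,0],[0,-2,0.1],[0,-6,0.28],[0,-11,0.52],[0,-14,0.65],[0,-16,0.75]], yaw=[0,0,0,0,0,0,0,0,0,0], fingers=8.54)

```text
time_s: 39.35
ee_pos: [0.4244, -0.2828, 0.1777]
ee_rot: [[1.0, -0.006, -0.002], [0.002, 0.045, 0.999], [-0.006, -0.999, 0.045]]
wrist_force: [0.4, 0.3, -0.1]
finger_gap: 1.003
```

Request:
send_rows(slide=[[0,0,-2],[0,0,-6],[0,0,-10],[0,0,-14],[0,0,-16],[0,0,-16],[0,0,-16],[0,0,-16],[0,0,-16],[0,0,-16]], yaw=[0,0,0,0,0,0,0,0,0,0])

```text
time_s: 40.6
ee_pos: [0.4242, -0.4415, 0.1684]
ee_rot: [[1.0, -0.008, -0.003], [0.003, 0.047, 0.999], [-0.008, -0.999, 0.047]]
wrist_force: [0.8, -0.3, 0.1]
finger_gap: 1.006
```

```bash
python3 - <<'E'
from h import *
from cell import *
f=grab_frame("top"); P=cloud(f); cv2.imwrite("pics/tend.png",f["image"][...,::-1])
g=grab_frame("side"); cv2.imwrite("pics/send.png",g["image"][...,::-1])
for c in COL:
    for lo,hi in((-.01,.02),(.035,.07)):
        k=(mask(f,c)&(f["range_z"]>0)&(P[...,2]>lo)&(P[...,2]<hi)).astype(np.uint8)
        n,l,st,ce=cv2.connectedComponentsWithStats(k)
        for i in range(1,n):
            if st[i,4]>150:
                (u,v),r=cv2.minEnclosingCircle(np.argwhere(l==i)[:,::-1].astype(np.float32)); q=P[...,2][l==i]; zz=np.median(q)
                print(c,st[i,4],np.round((u,v,r),1),zz.round(3),'sd',q.std().round(4),ray(f,u,v,zz)[:2].round(4))
E
```

```text
red 569 [368.  150.2  20.7] 0.004 sd 0.003 [ 0.6244 -0.1947]
red 591 [372.6 145.2  14. ] 0.053 sd 0.0024 [ 0.6256 -0.1924]
yellow 1006 [203.6 154.5  20.9] 0.004 sd 0.0029 [0.6164 0.2129]
yellow 299 [202.9 150.3   9.8] 0.048 sd 0.0029 [0.6169 0.2106]
blue 557 [407.  230.9  21.2] 0.003 sd 0.0028 [ 0.4233 -0.2827]
blue 618 [414.3 228.9  14.5] 0.052 sd 0.0023 [ 0.4259 -0.2824]
white 1058 [278.8 198.8  21.2] 0.003 sd 0.0029 [0.5047 0.029 ]
white 394 [508.5 309.5  14.7] 0.007 sd 0.0022 [ 0.2331 -0.5165]
white 302 [280.2 196.6   9.9] 0.049 sd 0.0025 [0.5048 0.0293]
```

View pics/tend.png

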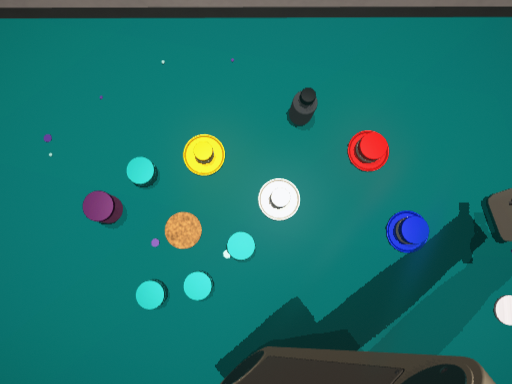

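View pics/send.png

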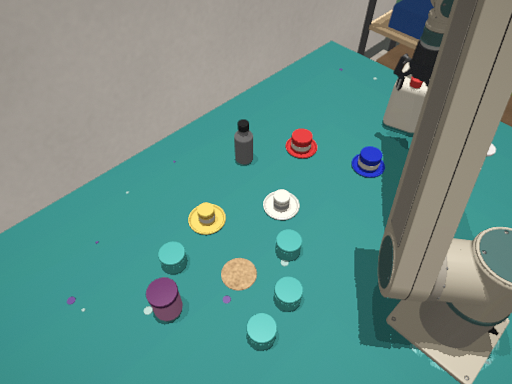

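Both final views show the four pots upright in their own saucers: top view red (372,147), blue (413,230), yellow (203,151), white (280,197). The bottle, jar and teal pots are where they were, and the gripper is clear. Handing in.

```bash
python3 -c "
from cell import *
print(observe()['wrist_force']); print(finish_job())"
```

```text
[-0.53873317 -1.10584663  0.1800631 ]
the job is handed in; nothing more can be done
None
```

I moved yellow, then white, then red, then blue, each into the saucer of its own colour. Red was out of the blue saucer before blue went in, and the job was handed in at about 41 s of robot time.

- **Last checks:** In the final top view each pot's lid is within about 3 mm of its saucer's centre. The lids are at 48–53 mm, the right heights for pots standing flat. The bottle, the jar and the teal look-alike pots are where they were, and the gripper is empty and clear.
- **Problem on the way:** The last joint reached its limit while carrying yellow, and the tool was left leaning 2.7° for the rest of the job. I turned the gripper a quarter so the lean was about the jaw axis. Yellow was let go with that lean, and the final views show it standing flat.
- **Small disagreement:** Before the grasps, the wrist camera and top view differed by a few millimetres on lids seen off-centre, which the grip could absorb.

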